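Rescue winch check: turn the drum, hold the tension arm out

ROBOT

A 6-joint arm with a two-finger parallel gripper is mounted at the origin on the work surface. World frame = base frame: x ahead of the robot, y to its left, z up, the work surface at z = 0. Lengths are in m, angles in rad, forces in N, time in s.
With the tool pointing down it reaches from about 0.375 to 0.9 m from the base axis. Payload 3.1 kg.
Tool frame: the origin (TCP) lies where the fingers leave the gripper's body, on its centre line; the fingertips stand 73 mm ahead of it and the grasp point (between the pads) lies 54 mm ahead of it; z points along the fingers, y is the line along which they close (so a half turn about z gives the same grasp; the last joint's range is limited). The gripper opens to 85 mm and grips with 20 to 120 N. Pads are 22 mm wide; open, the fingers measure 114 mm over their backs; the gripper's body (76 mm by 85 mm) begins 54 mm behind the grasp point. The pads swing forward as they close: fully open they stand 13 mm farther back than shut.
Start: joints at [1.125, 0.527, 1.433, -0, 1.181, -0.178], TCP at [0.165, 0.603, 0.304] pointing down, gripper open.
Joint ranges: [-3.08, 3.08], [-0.75, 2.2], [0.22, 2.44], [-1.43, 4.57], [0, 2.65], [-2.85, 2.85]. Speed limits (rad/s): [2.79, 2.79, 3.14, 3.14, 3.14, 3.14].

INTERFACE

Orientations are given as a unit quaternion [x, y, z, w].
In Python, from station import manip gives the robot as it stands.
- The arm moves only by the shell command python3 -m crank 'ROWS' [FORCE]. ROWS is JSON, a list of rows, each an object with "dp": the shift along the tool's x, y, z normalised to -1 to 1, where 1 is 50 cm, a list of three; "delta_rot": the turn, a rotation vector about the tool's x, y, z normalised to -1 to 1, where 1 is 2 pi rad, a list of three; "fingers": the opening, from -1 (shut) to 1 (fully open). A call has 1 to 12 rows; each row shifts and turns the commanded pose from where the row before left it, along the tool's axes as they then stand; what a row does not reach is not made up. A row lasts 1/12 s, in which the tool goes at most 41.7 mm and 7.16 degrees, less where a joint would pass 70% of its speed; a pose out of reach is approached as far as the arm can. A call with a number of a shift or a turn outside -1 to 1 is refused whole. A call with a gripper value outside its range is refused whole. The fingers move at their own pace and stop on an object; FORCE is the grip in N (left out, the last holds). Time passes only in rows, so rows that do not move let the fingers close. It gives the time, the measured TCP pose, the force, the opening and the grip force at its end, in the units of the state.
- manip.sense(): the state, without advancing time (a new reading comes with each control period).
- manip.snapshot(name): name is "scene" or "top" or "wrist"; returns (picture, depth): 420x560x3 uint8, red, green, blue; 420x560 float32, m along the optical axis (not along the pixel's ray), 0 where there is no reading.
- manip.camera_model(name): a dict with "fx", "fy", "cx", "cy" (pixels), "origin" and "attitude" of the camera in the world. Camera axes: x right, y up, looking along -z (the intrinsics and any distortion apply to the point x, -y, -z); pixel columns grow to the right and rows downward; lengths in m; the calibration is good to about 2 mm. A picture is of the moment at which its call begins: read the wrist's pose just before it. camera_model takes no time and is no camera call; for the wrist camera it gives the pose at the moment of the call.
- manip.sign_off(): hands the job in; it is judged then, once.
The state is a dict: "t": time; "q": joint angles; "qd": joint speeds; "tau": joint torques, N m; "tcp_pos": TCP position; "tool_rot": TCP orientation; "force": force on the tool from outside, world axes, zero at the start; "ft_torque": the same for the moment, N m; "finger_gap": opening from 0.0 (shut) to 1.0 (fully open); "gripper_force": force on a finger pad.
Only numpy, scipy, OpenCV 4.12 (cv2) and the standard library are available. Lean on these libraries where they do the work, as an engineer would, in place of code of your own. Each camera call takes 0.05 s, during which the arm holds its last target. There are 200 camera calls.

TASK

Check the rescue winch on the table: take its orange knob and turn the drum through at least one full turn, either way. Then, with the gripper's fingers on the red peg, swing the spring-loaded tension arm out, away from the drum, all the way to its stop, and finish while still holding it there: do not let go. Leave the other gear lying where it is.

Things in the scene. Friction and masses are not known exactly. Their poses are not given: they have to be found in the camera images.
- winch: the winch's grey base plate, fixed to the table, 190 x 345 mm and 12 mm thick, z up. Its origin lies on the table; the plate spans x -85 to 105 mm and y -160 to 185 mm in its frame; position and yaw vary
- drum_centre (a point): centre of the drum's flat top, on the drum's vertical axis, 70 mm above the table. The drum is an aluminium spool with flanges of 124 mm diameter; a steel nut 24 mm wide and 4 mm high sits in its centre. At (0, -80 mm) in the winch's frame
- knob_top (a point): centre of the top of the orange knob, 110 mm above the table: an upright round handle of 24 mm diameter, 40 mm high, standing on the drum's top 45 mm from the axis. It spins freely about its own axis, so the gripper can carry it round the circle without turning. Its starting direction varies
- drum (a joint): angle of the drum from its start, rad, 0 at the start; grows counter-clockwise seen from above. Turns without end both ways, with light friction (0.04 N m, about 1 N at the knob); it stays where it is left
- pivot_foot (a point): point on the table under the tension arm's upright hinge axis; at (60, 70 mm) in the winch's frame. Hub and axle with a brass spring reach 51 mm above the table. Fixed
- peg_top (a point): centre of the top of the red peg, 80 mm above the table: an upright round peg of 16 mm diameter, 45 mm high, on the free end of the tension arm 110 mm from the hinge axis; it spins freely about its own axis. The steel arm under it is 18 mm wide, its top 35 mm above the table; a black roller at its middle reaches 47 mm above the table
- red_peg: the red peg itself; origin at the centre of its foot, 35 mm above the table
- tension_arm (a joint): angle of the tension arm, rad: 0 at rest (arm points from the hinge along 190 degrees of the winch's frame, counter-clockwise from its x); grows as it swings out away from the drum, clockwise seen from above; stop at 1.0, where a yellow post 40 mm high stands. A spring pulls it back to 0: 0.16 N m at rest, 0.56 N m at the stop (about 5 N at the peg)
- carabiner_a: purple twistlock carabiner, loose, about 115 x 75 mm, 12 mm thick, lying flat; origin at its middle on the table
- carabiner_b: second purple twistlock carabiner, same size, lying flat; origin at its middle on the table
- rescue_pulley: grey steel rescue pulley, loose, 110 x 70 mm, 35 mm high, lying on its side plate; origin at its middle on the table
- helmet_clip: black polymer helmet clip, loose, about 70 x 30 mm, 9 mm high; origin at its middle on the table
- feeler_gauge: brass feeler gauge with two blades fanned out, loose, about 170 mm long, 8 mm high; origin at the middle of its body on the table

How it is judged:
On the way, in this order (a step that is already met when the one before it is completed fails the run):
1. the drum has been turned through a full turn, either way ((value of joint drum above 6.133 rad or value of joint drum below -6.133 rad)), for 0.1 s.
2. the tension arm is held at its stop by the fingers on the red peg (value of joint tension_arm above 0.92 rad and contact force between the fingers and red_peg above 1.5 N), for 0.3 s.
At the end, for the whole second after the job is handed in: The drum stands a full turn or more from its start (a full turn to within 20 degrees, either way), and the fingers keep the tension arm still at its stop (joint above 0.92 of 1.0 rad) with more than 1.5 N on the red peg (all of step 2 and velocity of joint tension_arm between -0.1 and 0.1 rad/s and (value of joint drum above 5.933 rad or value of joint drum below -5.933 rad)); the arm keeps its last pose, push and grip.
It fails at once if other gear on the table is shifted by more than 30 mm (distance of any of carabiner_a, carabiner_b, rescue_pulley, helmet_clip, feeler_gauge from where it was at the start of the episode above 0.03 m).
It also fails if it takes over 64 s, if anything falls off the work surface, if the arm or the gripper's body presses on something with over 40 N, if the wrist force passes 120 N, or if a joint passes its speed limit or range.

## Working session

There is one attempt and no reset: what is moved stays moved. The work goes in short steps, Python scripts to look and compute and a shell command to move; the robot and the scene stay as the last step left them, time stands still between calls to the robot, and variables do not carry over. Pictures are saved under pics/ and viewed, at most 10 in all, crops included, and the job is handed in when it is done.

```bash
mkdir -p pics; ls; python3 - <<'E'
from station import manip
import cv2,numpy as np
s=manip.sense();print({k:np.round(v,3).tolist() for k,v in s.items()})
for n in ("top","scene"):
    p,d=manip.snapshot(n);cv2.imwrite(f"pics/{n}0.png",p[:,:,::-1]);np.save(f"pics/{n}0.npy",d)
    print(n,manip.camera_model(n))
E
```

```text
pics
{'t': 0.0, 'q': [1.124, 0.528, 1.434, 0.0, 1.181, -0.179], 'qd': [-0.001, 0.001, 0.001, -0.002, 0.001, -0.0], 'tau': [0.0, -44.235, -17.803, -0.0, 0.009, -0.0], 'tcp_pos': [0.165, 0.602, 0.303], 'tool_rot': [0.134, 0.991, -0.001, -0.0], 'force': [0.581, -0.094, -0.474], 'ft_torque': [0.009, -0.033, 0.005], 'gripper_force': 0.0, 'finger_gap': 1.0}
top {'fx': 396.1863182244362, 'fy': 396.1863182244362, 'cx': 271.77577733767356, 'cy': 208.8885084385412, 'origin': array([0.4893741 , 0.08518892, 0.84317478]), 'attitude': array([-0.03096145,  0.03496479,  0.70852096, -0.70414267])}
scene {'fx': 522.8217740295584, 'fy': 522.8217740295584, 'cx': 274.9583225935028, 'cy': 208.43102284585098, 'origin': array([ 0.92712515, -0.37724042,  0.97202298]), 'attitude': array([0.27819912, 0.09849934, 0.33654879, 0.89422483])}
```

View pics/top0.png

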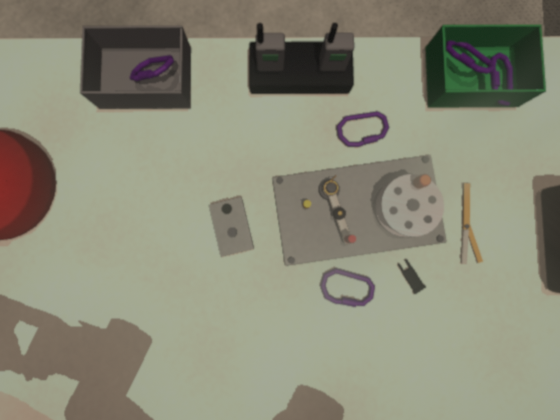

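View pics/scene0.png

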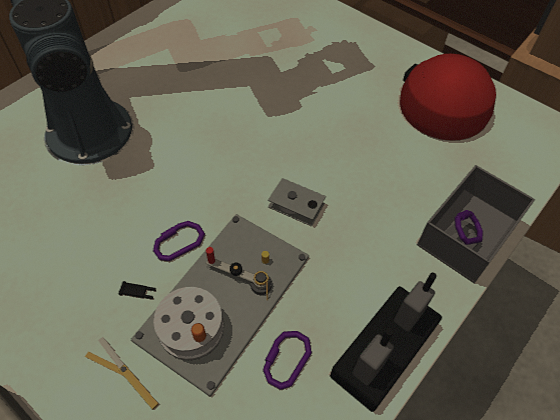

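The top view shows the plate at about (275-445, 157-265). The nut is near (413,205), the knob near (424,181), the peg near (351,239), the hinge near (331,187) and the post near (307,204). I'll enlarge it to read these more exactly.

```bash
python3 - <<'E'
import cv2
p=cv2.imread("pics/top0.png")[150:270,270:450]
cv2.imwrite("pics/crop.png",cv2.resize(p,None,fx=4.4,fy=4.4,interpolation=cv2.INTER_CUBIC))
E
cat > h.py <<'E'
from station import manip
import numpy as np
from scipy.spatial.transform import Rotation as R
def ray(n,u,v,z,cm=None):
    c=cm or manip.camera_model(n)
    d=R.from_quat(c["attitude"]).apply([(u-c["cx"])/c["fx"],-(v-c["cy"])/c["fy"],-1])
    o=c["origin"];return o+d*(z-o[2])/d[2]
E
```

```text
(no output)
```

View pics/crop.png

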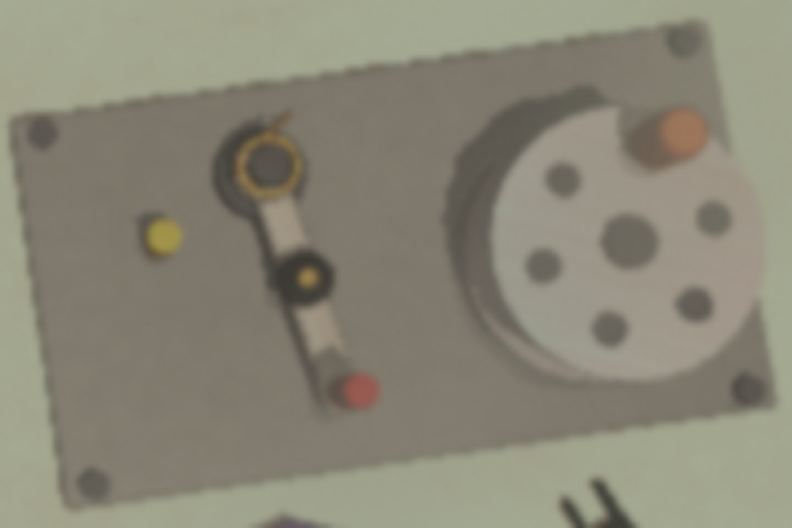

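The crop shows these points clearly, in crop pixels: nut (629,241), knob top (684,133), peg top (361,391), hub (269,166), post (165,236), and the four plate corners. Next I'll fit the winch pose to them.

```bash
cat > m.py <<'E'
from h import *
def P(x,y,z): return ray("top",270+(x+.5)/4.4-.5,150+(y+.5)/4.4-.5,z)
W=[((629,241),.074,(0,-.08)),((269,166),.051,(.06,.07)),((12,118),.012,(.105,.185)),((707,22),.012,(.105,-.16)),((776,405),.012,(-.085,-.16)),((68,507),.012,(-.085,.185))]
m=np.array([P(*a,z)[:2] for a,z,_ in W]);w=np.array([b for *_,b in W])
mc,wc=m.mean(0),w.mean(0);M=(m-mc)[:,0]+1j*(m-mc)[:,1];V=(w-wc)[:,0]+1j*(w-wc)[:,1]
yaw=np.angle((M*V.conj()).sum());r=np.array([[np.cos(yaw),-np.sin(yaw)],[np.sin(yaw),np.cos(yaw)]])
o=mc-r@wc;print("o",o,"yaw",yaw,"res mm",np.round((m-(w@r.T+o))*1e3,1).tolist())
k=P(684,133,.11)[:2];pg=P(361,391,.08)[:2];D=o+r@[0,-.08];H=o+r@[.06,.07]
print("D",D,"H",H);print("knob",k,np.linalg.norm(k-D),np.degrees(np.arctan2(*(k-D)[::-1])))
print("peg",pg,np.linalg.norm(pg-H),np.degrees(np.arctan2(*(pg-H)[::-1])-yaw)%360)
a=yaw+np.radians(190);print("peg model",H+.11*np.array([np.cos(a),np.sin(a)]))
a-=1;print("peg stop",H+.11*np.array([np.cos(a),np.sin(a)]))
T=R.from_quat(manip.sense()["tool_rot"]).as_matrix();print(T.round(3))
E
python3 m.py
```

```text
o [ 0.5575486  -0.11649895] yaw 0.13476159840551336 res mm [[0.2, 1.0], [-1.1, 0.1], [-0.4, -2.4], [-1.4, 1.3], [1.1, 2.0], [1.6, -2.1]]
D [ 0.56829693 -0.19577362] H [ 0.60759982 -0.03907237]
knob [ 0.61094688 -0.20703468] 0.044111552740552847 -14.790520997857243
peg [ 0.50267583 -0.07264525] 0.11016434004866188 190.02201281016812
peg model [ 0.50281948 -0.07255491]
peg stop [0.52281218 0.03100655]
[[-0.964  0.265 -0.001]
 [ 0.265  0.964 -0.002]
 [ 0.    -0.002 -1.   ]]
```

```bash
cat > g.py <<'E'
import sys
from h import *
s=manip.sense();T=R.from_quat(s["tool_rot"]).as_matrix()
g=np.array([float(a) for a in sys.argv[1:4]])
d=T.T@(g-s["tcp_pos"])/.5;n=int(np.ceil(np.linalg.norm(d)/.075));print(n,"rows of",(d/n).round(4),"total",d.round(4), "q",s["q"].round(2))
E
python3 g.py .611 -.207 .22
```

```text
25 rows of [-0.0515 -0.053   0.0067] total [-1.2883 -1.3245  0.1681] q [ 1.12  0.53  1.43  0.    1.18 -0.18]
```

```bash
python3 -m crank '[{"dp":[-0.0515,-0.053,0],"delta_rot":[0,0,0],"fingers":1},{"dp":[-0.0515,-0.053,0],"delta_rot":[0,0,0],"fingers":1},{"dp":[-0.0515,-0.053,0],"delta_rot":[0,0,0],"fingers":1},{"dp":[-0.0515,-0.053,0],"delta_rot":[0,0,0],"fingers":1},{"dp":[-0.0515,-0.053,0],"delta_rot":[0,0,0],"fingers":1},{"dp":[-0.0515,-0.053,0],"delta_rot":[0,0,0],"fingers":1},{"dp":[-0.0515,-0.053,0],"delta_rot":[0,0,0],"fingers":1},{"dp":[-0.0515,-0.053,0],"delta_rot":[0,0,0],"fingers":1},{"dp":[-0.0515,-0.053,0],"delta_rot":[0,0,0],"fingers":1},{"dp":[-0.0515,-0.053,0],"delta_rot":[0,0,0],"fingers":1},{"dp":[-0.0515,-0.053,0],"delta_rot":[0,0,0],"fingers":1},{"dp":[-0.0515,-0.053,0],"delta_rot":[0,0,0],"fingers":1}]' 40; python3 g.py .611 -.207 .22
```

```text
t: 1.1
tcp_pos: [0.3795, 0.2126, 0.3038]
tool_rot: [0.133, 0.991, -0.0, -0.0]
force: [0.8, 0.6, -0.3]
finger_gap: 0.997
gripper_force: 0.0
13 rows of [-0.0514 -0.0528  0.0129] total [-0.6686 -0.6868  0.1675] q [ 0.25  0.27  1.89  0.    0.98 -1.05]
```

```bash
python3 -m crank '[{"dp":[-0.055,-0.057,0.014],"delta_rot":[0,0,0],"fingers":1},{"dp":[-0.055,-0.057,0.014],"delta_rot":[0,0,0],"fingers":1},{"dp":[-0.055,-0.057,0.014],"delta_rot":[0,0,0],"fingers":1},{"dp":[-0.055,-0.057,0.014],"delta_rot":[0,0,0],"fingers":1},{"dp":[-0.055,-0.057,0.014],"delta_rot":[0,0,0],"fingers":1},{"dp":[-0.055,-0.057,0.014],"delta_rot":[0,0,0],"fingers":1},{"dp":[-0.055,-0.057,0.014],"delta_rot":[0,0,0],"fingers":1},{"dp":[-0.055,-0.057,0.014],"delta_rot":[0,0,0],"fingers":1},{"dp":[-0.055,-0.057,0.014],"delta_rot":[0,0,0],"fingers":1},{"dp":[-0.055,-0.057,0.014],"delta_rot":[0,0,0],"fingers":1},{"dp":[-0.055,-0.057,0.014],"delta_rot":[0,0,0],"fingers":1},{"dp":[0,0,0],"delta_rot":[0,0,0],"fingers":1}]'; python3 g.py .611 -.207 .152
```

```text
t: 2.1
tcp_pos: [0.5914, -0.1753, 0.2255]
tool_rot: [0.136, 0.991, -0.002, 0.003]
force: [1.0, -0.3, 0.5]
finger_gap: 1.001
gripper_force: 0.0
3 rows of [-0.018  -0.0167  0.0491] total [-0.0539 -0.05    0.1474] q [-0.47  0.61  1.53 -0.    1.   -1.77]
```

```bash
python3 -m crank '[{"dp":[-0.027,-0.025,0],"delta_rot":[0,0,0],"fingers":1},{"dp":[-0.027,-0.025,0],"delta_rot":[0,0,0],"fingers":1},{"dp":[0,0,0],"delta_rot":[0,0,0],"fingers":1},{"dp":[0,0,0],"delta_rot":[0,0,0],"fingers":1}]'; python3 g.py .611 -.207 .152; python3 - <<'E'
from station import manip
import cv2
p,d=manip.snapshot("wrist");cv2.imwrite("pics/w1.png",p[:,:,::-1])
E
```

```text
t: 2.43
tcp_pos: [0.6071, -0.1995, 0.2263]
tool_rot: [0.134, 0.991, 0.0, -0.001]
force: [-0.7, 0.8, -0.0]
finger_gap: 1.004
gripper_force: 0.0
2 rows of [-0.0058 -0.0062  0.0743] total [-0.0116 -0.0124  0.1487] q [-0.49  0.64  1.46  0.    1.04 -1.79]
```

View pics/w1.png

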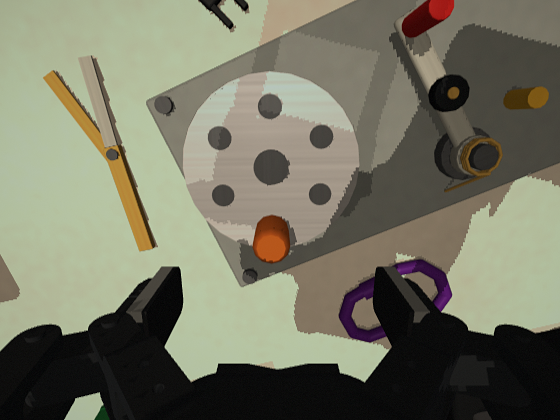

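The wrist view shows the knob top near (271,243), between the fingers at columns 175 and 380. I'll check that against the world estimate.

```bash
python3 - <<'E'
from h import *
print(ray("wrist",271,242,.11),ray("wrist",271,166,.074),ray("wrist",431,16,.08),manip.sense()["tcp_pos"])
E
```

```text
[ 0.60723831 -0.20461175  0.11      ] [ 0.56684292 -0.19398198  0.074     ] [ 0.50575285 -0.07828368  0.08      ] [ 0.6065919  -0.19865877  0.22636098]
```

```bash
python3 -m crank '[{"dp":[-0.006,-0.012,0.05],"delta_rot":[0,0,0],"fingers":1},{"dp":[-0.005,0,0.05],"delta_rot":[0,0,0],"fingers":1},{"dp":[0,0,0.049],"delta_rot":[0,0,0],"fingers":1},{"dp":[0,0,0],"delta_rot":[0,0,0],"fingers":1},{"dp":[0,0,0],"delta_rot":[0,0,0],"fingers":-1},{"dp":[0,0,0],"delta_rot":[0,0,0],"fingers":-1},{"dp":[0,0,0],"delta_rot":[0,0,0],"fingers":-1},{"dp":[0,0,0],"delta_rot":[0,0,0],"fingers":-1},{"dp":[0,0,0],"delta_rot":[0,0,0],"fingers":-1},{"dp":[0,0,0],"delta_rot":[0,0,0],"fingers":-1},{"dp":[0,0,0],"delta_rot":[0,0,0],"fingers":-1},{"dp":[0,0,0],"delta_rot":[0,0,0],"fingers":-1}]' 40; python3 g.py .611 -.207 .152
```

```text
t: 3.48
tcp_pos: [0.6117, -0.2068, 0.1541]
tool_rot: [0.134, 0.991, -0.0, 0.001]
force: [-0.8, 1.0, 5.5]
finger_gap: 0.265
gripper_force: 39.1
1 rows of [ 0.0012 -0.0008  0.0041] total [ 0.0012 -0.0008  0.0041] q [-0.5   0.74  1.49  0.    0.91 -1.8 ]
```

```bash
cat > c.py <<'E'
import sys
from h import *
D=np.array([.568,-.1955]);s=manip.sense();T=R.from_quat(s["tool_rot"]).as_matrix()
p=s["tcp_pos"]; a0=np.arctan2(*(p[:2]-D)[::-1]); print("ang",np.degrees(a0),"rad",np.linalg.norm(p[:2]-D),"z",p[2])
q=p.copy()
for i in range(1,13):
    a=a0+np.radians(float(sys.argv[1]))*i;t=np.array([*(D+.045*np.array([np.cos(a),np.sin(a)])),.154])
    print((T.T@(t-q)/.5).round(3).tolist());q=t
E
python3 c.py 15
```

```text
ang -14.457181894738481 rad 0.04510331736104565 z 0.1540530456002325
[0.004, 0.023, 0.0]
[0.009, 0.022, -0.0]
[0.015, 0.018, -0.0]
[0.019, 0.014, -0.0]
[0.022, 0.009, -0.0]
[0.023, 0.003, -0.0]
[0.023, -0.003, -0.0]
[0.022, -0.009, -0.0]
[0.018, -0.015, -0.0]
[0.014, -0.019, -0.0]
[0.009, -0.022, -0.0]
[0.003, -0.023, 0.0]
```

```bash
python3 -m crank '[{"dp":[0.004,0.023,0],"delta_rot":[0,0,0],"fingers":-1},{"dp":[0.009,0.022,0],"delta_rot":[0,0,0],"fingers":-1},{"dp":[0.015,0.018,0],"delta_rot":[0,0,0],"fingers":-1},{"dp":[0.019,0.014,0],"delta_rot":[0,0,0],"fingers":-1},{"dp":[0.022,0.009,0],"delta_rot":[0,0,0],"fingers":-1},{"dp":[0.023,0.003,0],"delta_rot":[0,0,0],"fingers":-1}]'; python3 c.py 15
```

```text
t: 3.98
tcp_pos: [0.5802, -0.1505, 0.1541]
tool_rot: [0.133, 0.991, -0.0, 0.003]
force: [1.3, -1.9, 6.3]
finger_gap: 0.269
gripper_force: 39.4
ang 74.78816670531327 rad 0.04661933760341081 z 0.15405800771941283
[0.023, -0.006, -0.0]
[0.022, -0.009, -0.0]
[0.019, -0.014, -0.0]
[0.014, -0.019, -0.0]
[0.009, -0.022, -0.0]
[0.003, -0.023, -0.0]
[-0.003, -0.023, 0.0]
[-0.009, -0.022, 0.0]
[-0.014, -0.019, 0.0]
[-0.019, -0.014, 0.0]
[-0.022, -0.009, 0.0]
[-0.023, -0.003, 0.0]
```

```bash
python3 -m crank '[{"dp":[0.023,-0.005,0],"delta_rot":[0,0,0],"fingers":-1},{"dp":[0.022,-0.009,0],"delta_rot":[0,0,0],"fingers":-1},{"dp":[0.019,-0.014,0],"delta_rot":[0,0,0],"fingers":-1},{"dp":[0.014,-0.019,0],"delta_rot":[0,0,0],"fingers":-1},{"dp":[0.009,-0.022,0],"delta_rot":[0,0,0],"fingers":-1},{"dp":[0.003,-0.023,0],"delta_rot":[0,0,0],"fingers":-1},{"dp":[-0.003,-0.023,0],"delta_rot":[0,0,0],"fingers":-1},{"dp":[-0.009,-0.022,0],"delta_rot":[0,0,0],"fingers":-1},{"dp":[-0.014,-0.019,0],"delta_rot":[0,0,0],"fingers":-1},{"dp":[-0.019,-0.014,0],"delta_rot":[0,0,0],"fingers":-1},{"dp":[-0.022,-0.009,0],"delta_rot":[0,0,0],"fingers":-1},{"dp":[-0.023,-0.003,0],"delta_rot":[0,0,0],"fingers":-1}]'; python3 c.py 15
```

```text
t: 4.98
tcp_pos: [0.5557, -0.2376, 0.154]
tool_rot: [0.134, 0.991, 0.002, 0.001]
force: [0.9, 7.7, 10.8]
finger_gap: 0.262
gripper_force: 40.1
ang -106.32707421114176 rad 0.043885636115467024 z 0.15398975301386847
[-0.023, 0.0, 0.0]
[-0.022, 0.009, 0.0]
[-0.019, 0.014, 0.0]
[-0.015, 0.018, 0.0]
[-0.009, 0.022, 0.0]
[-0.003, 0.023, 0.0]
[0.003, 0.023, 0.0]
[0.009, 0.022, 0.0]
[0.014, 0.019, 0.0]
[0.018, 0.015, 0.0]
[0.022, 0.009, 0.0]
[0.023, 0.003, -0.0]
```

```bash
python3 -m crank '[{"dp":[-0.023,0.002,0],"delta_rot":[0,0,0],"fingers":-1},{"dp":[-0.022,0.009,0],"delta_rot":[0,0,0],"fingers":-1},{"dp":[-0.019,0.014,0],"delta_rot":[0,0,0],"fingers":-1},{"dp":[-0.015,0.018,0],"delta_rot":[0,0,0],"fingers":-1},{"dp":[-0.009,0.022,0],"delta_rot":[0,0,0],"fingers":-1},{"dp":[-0.003,0.023,0],"delta_rot":[0,0,0],"fingers":-1},{"dp":[0.003,0.023,0],"delta_rot":[0,0,0],"fingers":-1},{"dp":[0.009,0.022,0],"delta_rot":[0,0,0],"fingers":-1},{"dp":[0.014,0.019,0],"delta_rot":[0,0,0],"fingers":-1},{"dp":[0,0,0],"delta_rot":[0,0,0],"fingers":-1},{"dp":[0,0,0],"delta_rot":[0,0,0],"fingers":-1}]'; python3 c.py 15
```

```text
t: 5.9
tcp_pos: [0.6076, -0.1725, 0.1541]
tool_rot: [0.133, 0.991, 0.001, 0.003]
force: [4.1, 3.2, 7.6]
finger_gap: 0.264
gripper_force: 39.7
ang 30.18797761517699 rad 0.045809042295389894 z 0.15408334130103252
[0.02, 0.013, 0.0]
[0.022, 0.009, -0.0]
[0.023, 0.003, -0.0]
[0.023, -0.003, -0.0]
[0.022, -0.009, -0.0]
[0.019, -0.014, -0.0]
[0.014, -0.019, -0.0]
[0.009, -0.022, -0.0]
[0.003, -0.023, -0.0]
[-0.003, -0.023, -0.0]
[-0.009, -0.022, 0.0]
[-0.014, -0.019, 0.0]
```

404° turned. Now I'll release the knob, rise and move over the peg.

```bash
python3 -m crank '[{"dp":[0,0,0],"delta_rot":[0,0,0],"fingers":1},{"dp":[0,0,0],"delta_rot":[0,0,0],"fingers":1},{"dp":[0,0,0],"delta_rot":[0,0,0],"fingers":1},{"dp":[0,0,0],"delta_rot":[0,0,0],"fingers":1},{"dp":[0,0,0],"delta_rot":[0,0,0],"fingers":1},{"dp":[0,0,0],"delta_rot":[0,0,0],"fingers":1},{"dp":[0,0,-0.05],"delta_rot":[0,0,0],"fingers":1},{"dp":[0,0,-0.05],"delta_rot":[0,0,0],"fingers":1},{"dp":[0,0,-0.04],"delta_rot":[0,0,0],"fingers":1},{"dp":[0,0,0],"delta_rot":[0,0,0],"fingers":1}]'; python3 g.py .503 -.0725 .22;  python3 - <<'E'
from station import manip
import cv2
p,d=manip.snapshot("top");cv2.imwrite("pics/t2.png",p[:,:,::-1])
E
```

```text
t: 6.73
tcp_pos: [0.608, -0.1757, 0.2268]
tool_rot: [0.134, 0.991, -0.001, 0.004]
force: [0.8, 0.1, 0.3]
finger_gap: 1.003
gripper_force: 0.0
4 rows of [0.0643 0.0359 0.0028] total [0.2572 0.1435 0.0112] q [-0.46  0.63  1.49 -0.    1.02 -1.76]
```

View pics/t2.png

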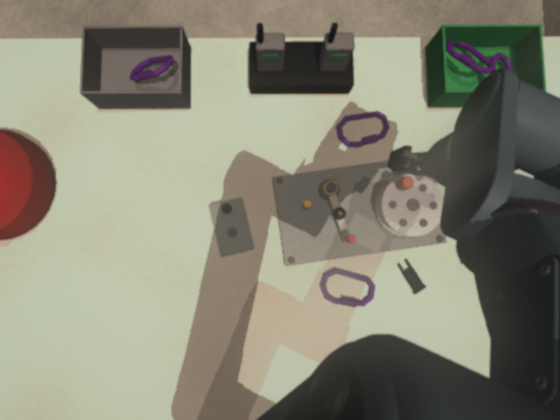

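The knob is now at (407,183), about 45° CCW past its start, and the gear and peg (351,239) have not moved. Now I'll go over the peg.

```bash
python3 -m crank '[{"dp":[0.064,0.036,0],"delta_rot":[0,0,0],"fingers":1},{"dp":[0.064,0.036,0],"delta_rot":[0,0,0],"fingers":1},{"dp":[0.064,0.036,0],"delta_rot":[0,0,0],"fingers":1},{"dp":[0.064,0.036,0],"delta_rot":[0,0,0],"fingers":1},{"dp":[0,0,0],"delta_rot":[0,0,0],"fingers":1},{"dp":[0,0,0],"delta_rot":[0,0,0],"fingers":1}]'; python3 g.py .503 -.0725 .121
```

```text
t: 7.28
tcp_pos: [0.499, -0.0695, 0.2214]
tool_rot: [0.133, 0.991, 0.0, -0.002]
force: [0.6, -1.6, -0.4]
finger_gap: 1.002
gripper_force: 0.0
3 rows of [-0.0034 -0.0012  0.0669] total [-0.0102 -0.0037  0.2007] q [-0.36  0.49  1.81 -0.    0.84 -1.67]
```

```bash
python3 -m crank '[{"dp":[-0.01,-0.004,0.05],"delta_rot":[0,0,0],"fingers":1},{"dp":[0,0,0.05],"delta_rot":[0,0,0],"fingers":1},{"dp":[0,0,0.05],"delta_rot":[0,0,0],"fingers":1},{"dp":[0,0,0.05],"delta_rot":[0,0,0],"fingers":1},{"dp":[0,0,0],"delta_rot":[0,0,0],"fingers":1},{"dp":[0,0,0],"delta_rot":[0,0,0],"fingers":1}]'; python3 g.py .503 -.0725 .121;  python3 - <<'E'
from station import manip
import cv2
p,d=manip.snapshot("wrist");cv2.imwrite("pics/w3.png",p[:,:,::-1])
E
```

```text
t: 7.78
tcp_pos: [0.5059, -0.0751, 0.1209]
tool_rot: [0.134, 0.991, 0.0, -0.001]
force: [-0.1, -1.3, -0.0]
finger_gap: 1.002
gripper_force: 0.0
1 rows of [ 0.007   0.0035 -0.0001] total [ 0.007   0.0035 -0.0001] q [-0.37  0.68  1.85 -0.    0.61 -1.67]
```

View pics/w3.png

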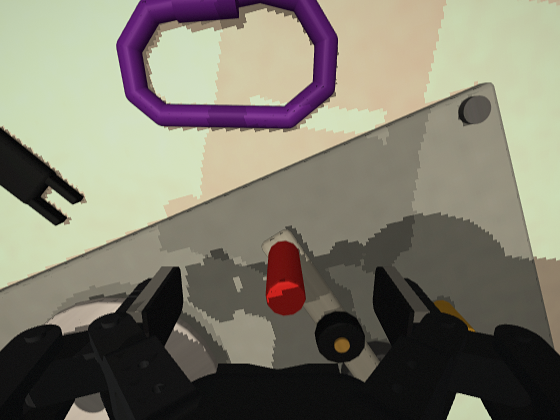

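The peg top at (286,295) sits between the pads (columns 175 and 380). One quick ray check, then close.

```bash
python3 - <<'E'
from h import *
p=ray("wrist",286,298,.08);s=manip.sense();print(p,R.from_quat(s["tool_rot"]).as_matrix().T@(p-s["tcp_pos"])/.5)
E
```

```text
[ 0.50390221 -0.07272488  0.08      ] [0.00640142 0.00343676 0.08427043]
```

```bash
python3 -m crank '[{"dp":[0.007,0.0035,0],"delta_rot":[0,0,0],"fingers":1},{"dp":[0,0,0],"delta_rot":[0,0,0],"fingers":-1},{"dp":[0,0,0],"delta_rot":[0,0,0],"fingers":-1},{"dp":[0,0,0],"delta_rot":[0,0,0],"fingers":-1},{"dp":[0,0,0],"delta_rot":[0,0,0],"fingers":-1},{"dp":[0,0,0],"delta_rot":[0,0,0],"fingers":-1},{"dp":[0,0,0],"delta_rot":[0,0,0],"fingers":-1},{"dp":[0,0,0],"delta_rot":[0,0,0],"fingers":-1},{"dp":[0,0,0],"delta_rot":[0,0,0],"fingers":-1},{"dp":[0,0,0],"delta_rot":[0,0,0],"fingers":-1}]' 50; cat > a.py <<'E'
from h import *
H=np.array([.6076,-.0391]);yaw=.1348;s=manip.sense();T=R.from_quat(s["tool_rot"]).as_matrix();p=s["tcp_pos"]
v=p[:2]-H;a=np.arctan2(v[1],v[0])%(2*np.pi);th=yaw+np.radians(190)-a;print("theta",th,"rad",np.linalg.norm(v),"z",p[2],"F",s["force"].round(1),s["gripper_force"],s["finger_gap"])
q=p.copy()
for k in np.arange(.1,1.05,.1):
    b=yaw+np.radians(190)-k
    if k<th+.03: continue
    t=np.array([*(H+.11*np.array([np.cos(b),np.sin(b)])),p[2]]);print(round(k,2),(T.T@(t-q)/.5).round(4).tolist());q=t
E
python3 a.py
```

```text
t: 8.67
tcp_pos: [0.5031, -0.0715, 0.1228]
tool_rot: [0.134, 0.991, 0.0, 0.0]
force: [0.9, 3.4, 5.4]
finger_gap: 0.171
gripper_force: 48.7
theta 0.008521496992760724 rad 0.10945543113060513 z 0.12281460998190608 F [0.9 3.4 5.4] 48.65472972393036 0.17110176938717847
0.1 [0.011, 0.0168, 0.0]
0.2 [0.0091, 0.02, 0.0]
0.3 [0.0071, 0.0208, 0.0]
0.4 [0.005, 0.0214, 0.0]
0.5 [0.0028, 0.0218, 0.0]
0.6 [0.0006, 0.022, 0.0]
0.7 [-0.0016, 0.0219, 0.0]
0.8 [-0.0038, 0.0217, 0.0]
0.9 [-0.0059, 0.0212, 0.0]
1.0 [-0.008, 0.0205, 0.0]
```

```bash
python3 -m crank '[{"dp":[0.011,0.017,0],"delta_rot":[0,0,0],"fingers":-1},{"dp":[0.009,0.02,0],"delta_rot":[0,0,0],"fingers":-1},{"dp":[0.007,0.021,0],"delta_rot":[0,0,0],"fingers":-1},{"dp":[0.005,0.0215,0],"delta_rot":[0,0,0],"fingers":-1},{"dp":[0.003,0.022,0],"delta_rot":[0,0,0],"fingers":-1},{"dp":[0.0005,0.022,0],"delta_rot":[0,0,0],"fingers":-1},{"dp":[-0.0015,0.022,0],"delta_rot":[0,0,0],"fingers":-1},{"dp":[-0.004,0.0215,0],"delta_rot":[0,0,0],"fingers":-1},{"dp":[-0.006,0.021,0],"delta_rot":[0,0,0],"fingers":-1},{"dp":[0,0,0],"delta_rot":[0,0,0],"fingers":-1},{"dp":[0,0,0],"delta_rot":[0,0,0],"fingers":-1}]'; python3 a.py
```

```text
t: 9.58
tcp_pos: [0.5153, 0.0221, 0.1228]
tool_rot: [0.132, 0.991, -0.001, -0.001]
force: [-3.1, -3.8, 8.0]
finger_gap: 0.171
gripper_force: 49.0
theta 0.8950296605934565 rad 0.11077342434640232 z 0.12279988897990926 F [-3.1 -3.8  8. ] 49.022483825683594 0.17070064568957138
1.0 [-0.0099, 0.021, -0.0001]
```

```bash
python3 -m crank '[{"dp":[-0.005,0.0105,0],"delta_rot":[0,0,0],"fingers":-1},{"dp":[-0.005,0.0105,0],"delta_rot":[0,0,0],"fingers":-1},{"dp":[-0.002,0.004,0],"delta_rot":[0,0,0],"fingers":-1},{"dp":[0,0,0],"delta_rot":[0,0,0],"fingers":-1},{"dp":[0,0,0],"delta_rot":[0,0,0],"fingers":-1},{"dp":[0,0,0],"delta_rot":[0,0,0],"fingers":-1}]'; python3 a.py
```

```text
t: 10.08
tcp_pos: [0.523, 0.0324, 0.1228]
tool_rot: [0.133, 0.991, -0.001, -0.003]
force: [-5.7, -3.3, 10.0]
finger_gap: 0.167
gripper_force: 49.2
theta 1.0109006843560904 rad 0.11075130755338987 z 0.12277321734523797 F [-5.7 -3.3 10. ] 49.22309339046478 0.16686382955464135
```

```bash
python3 -m crank '[{"dp":[-0.002,0.004,0],"delta_rot":[0,0,0],"fingers":-1},{"dp":[0,0,0],"delta_rot":[0,0,0],"fingers":-1},{"dp":[0,0,0],"delta_rot":[0,0,0],"fingers":-1},{"dp":[0,0,0],"delta_rot":[0,0,0],"fingers":-1},{"dp":[0,0,0],"delta_rot":[0,0,0],"fingers":-1},{"dp":[0,0,0],"delta_rot":[0,0,0],"fingers":-1}]'; python3 a.py; python3 - <<'E'
from station import manip
import cv2,numpy as np
p,d=manip.snapshot("scene");p=p[190:400,120:320]
q,d=manip.snapshot("wrist");p=cv2.resize(p,(400,420));cv2.imwrite("pics/e.png",np.hstack([p,q[:,80:480]])[:,:,::-1])
E
```

```text
t: 10.58
tcp_pos: [0.5237, 0.0332, 0.1227]
tool_rot: [0.132, 0.991, -0.001, -0.004]
force: [-6.6, -6.4, 10.5]
finger_gap: 0.168
gripper_force: 49.4
theta 1.0202699061721119 rad 0.11077005840837205 z 0.12273811622590947 F [-6.6 -6.4 10.5] 49.38073933124542 0.1682353453317356
```

View pics/e.png

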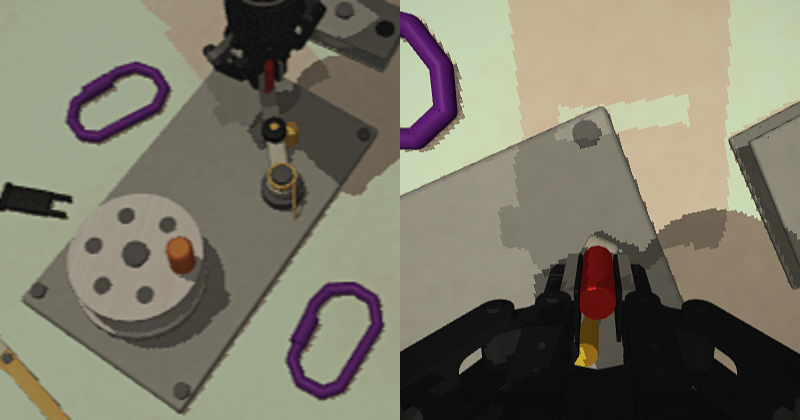

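The picture shows the peg held between the pads, with the arm against the yellow post. The force has risen to 9 N, above the spring's 5 N, and the arm is not moving. I'll hand it in.

```bash
python3 -c "
from station import manip
print(manip.sign_off())"
```

```text
the job is handed in; nothing more can be done
None
```

I turned the drum about 400° counter-clockwise by its knob, then swung the tension arm out to its stop and handed the job in with the fingers still gripping the red peg. In the last pictures the gear was where it started; the judging result was not shown.

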